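# Show the model truck's grille to the inspection camera

## Task

The open flap of the kit carton stands in the inspection camera's view: first swing it fully shut so that its tab drops behind the rim. Then lift the radiator grille (the part with the upright bars) out of the drying rack and finish holding it still in the air before the camera, right way up, barred front squarely facing the lens and centred on it, 12 cm from the glass. Do not touch the camera, leave the other parts, the glue and the tape where they are, and do not put the grille down: the job ends while you hold it.

Things in the scene. Friction and masses are not known exactly. Their poses are not given: they have to be found in the camera images.
- carton: Fixed open-topped cardboard kit box, 100 (x) by 140 (y) by 70 mm high, walls 3 mm; origin at the centre of its underside, z up. Its flap is hinged along the top of the wall at its -x side (the side nearer the robot): hinge line at x = -50 mm, z = 70 mm, parallel to y.
- flap (a joint): Angle of the carton's flap in rad: 0 = shut, level on the rim; 1.57 = straight up. Starts at 1.0 to 1.45, leaning away from the robot (to the carton's +x). Stiff sheet 98 mm long from the hinge, 138 wide, 3 thick; shut, its top is 73 mm above the work surface and its 16 mm tab is inside the +x wall. Stiff crease: it stays where left; about 1 N at 60 mm from the hinge moves it.
- rack: Fixed wooden drying rack, 36 (x) by 200 (y) by 22 mm high, origin at the centre of its underside, z up. Three cross slots at y = -65, 0 and 65 mm, each 12 mm wide (y), 14 deep (slot floor 8 mm above the work surface), open at both x ends. One grey part stands upright in each, in any order.
- grille: Model truck grille, plain grey resin, 50 wide (x), 10 thick (y), 44 mm high (z), about 30 g, upright in a rack slot, overhanging the rack 7 mm at each end. Front (+y) framed with five upright bars, looking roughly to the robot's left; back plain. Top and bottom look alike: right way up is as it stands in the rack. Origin at the centre of its underside.
- grille_face (a point): Centre of the grille's front: 5 mm in front of (+y) and 22 mm above its origin. Axes as grille.
- door: Bystander in the rack: grey model cab door, the tallest of the three parts, 40 mm wide, 10 thick, 60 high, with an open rectangular window in its upper half. Origin and axes as for the grille.
- lamp_panel: Bystander in the rack: the lowest of the three parts, grey solid panel, 50 mm wide, 10 thick, 36 high, with two round lamps 20 mm across side by side on its front. Origin and axes as for the grille.
- camera: Fixed inspection camera stand to the left of the carton: round base 90 mm across with a thin upright post 302 mm high. Origin at the base's centre on the work surface; the camera head looks to its -y side, over the carton.
- camera_head: Black camera head 50 wide, 44 high, 70 mm long, lens 42 mm across, 185 to 230 mm above the work surface. Origin at the centre of the lens's front glass; x level, +y backwards (the view runs along -y), z the picture's up; it looks 25 degrees below level. Shown correctly, the grille has the head's axes, with grille_face at (0, -120, 0) mm in the head's frame.
- glue: Bystander: small cone-shaped glue bottle, 48 mm across the foot, 72 mm high, origin at the centre of its underside.
- tape: Bystander: roll of masking tape lying flat, 54 mm across, 18 mm high, origin at the centre of its underside.

How it is judged:
By the outcome, as a careful person would: the job done as asked, in the order asked, and still so for the second after the job is handed in, while the arm keeps its last pose, push and grip.
It also fails if it takes over 53 s, if anything falls off the work surface, if the arm or the gripper's body presses on something with over 40 N, if the wrist force passes 120 N, or if a joint passes its speed limit or range.

## Robot

A 6-joint arm with a two-finger parallel gripper is mounted at the origin on the work surface. World frame = base frame: x ahead of the robot, y to its left, z up, the work surface at z = 0. Lengths are in m, angles in rad, forces in N, time in s.
With the tool pointing down it reaches from about 0.375 to 0.975 m from the base axis. Payload 3.8 kg.
Tool frame: the origin (TCP) lies midway between the tips of the shut fingers; the grasp point (between the pads) lies 19 mm behind it; z points along the fingers, y is the line along which they close (so a half turn about z gives the same grasp; the last joint's range is limited). The gripper opens to 85 mm and grips with 20 to 120 N. Pads are 22 mm wide; open, the fingers measure 114 mm over their backs; the gripper's body (76 mm by 85 mm) begins 54 mm behind the grasp point. The pads swing forward as they close: fully open they stand 13 mm farther back than shut.
Start: joints at [1.26, 0.264, 1.604, -0, 1.274, -0.037], TCP at [0.183, 0.65, 0.231] pointing down, gripper open.
Joint ranges: [-2.63, 2.63], [-0.94, 2.18], [0.31, 2.57], [-1.31, 4.45], [0, 2.66], [-2.55, 2.55]. Speed limits (rad/s): [2.57, 2.57, 3.14, 3.14, 3.14, 3.14].

## Interface

Orientations are given as a rotation vector (axis times angle).
In Python, from workcell import read_state, vision, ticket gives the robot as it stands. The module is installed in compiled form; this text tells all that it offers.
- The arm moves only by the tool jog_arm, never from a script. Its arguments are lists of equal length, an entry for each row: "turn": the turn, a rotation vector about the tool's x, y, z in rad, a list of three; "delta_pos": the shift along the tool's x, y, z in m, a list of three; "gripper": the finger opening in m, from 0 to 0.0854. In form: {"turn": [[rx, ry, rz], ...], "delta_pos": [[dx, dy, dz], ...], "gripper": [gripper, ...]}. A call has 1 to 20 rows; each row shifts and turns the commanded pose from where the row before left it, along the tool's axes as they then stand; what a row does not reach is not made up. A row lasts 1/12 s, in which the tool goes at most 41.7 mm and 7.16 degrees, less where a joint would pass 70% of its speed; a pose out of reach is approached as far as the arm can. A call with a gripper value outside its range is refused whole. The fingers move at their own pace and stop on an object; "grip_force" is the grip in N (left out, the last holds). Time passes only in rows, so rows that do not move let the fingers close. It gives the time, the measured TCP pose, the force, the opening and the grip force at its end, in the units of the state.
- read_state(): the state, without advancing time (a new reading comes with each control period).
- vision.read_camera(name): name is "scene" or "top" or "wrist"; returns the picture (480x640x3 uint8, red, green, blue); there is no depth.
- vision.calibration(name): a dict with "vfov" (degrees; the focal length in pixels is half the picture's height over the tangent of half this angle, whatever the lens; pixels are square), "cx", "cy" (the principal point, pixels), "R" (3x3) and "t" (3): a world point X has camera coordinates R X + t; the wrist camera has in their place "mount" (4x4, takes a point from camera to tool coordinates, whose origin is the TCP and whose axes are the flange's). Camera axes: x right, y down, z forward; pixel columns grow to the right and rows downward; lengths in m; the calibration is good to about 2 mm. A picture is of the moment at which its call begins: read the wrist's pose just before it. calibration takes no time and is no camera call.
- ticket.finish_job(): hands the job in; it is judged then, once.
The state is a dict: "time": time; "q": joint angles; "joint_vel": joint speeds; "joint_torque": joint torques, N m; "tool_pos": TCP position; "tcp_rot": TCP orientation; "wrist_force": force on the tool from outside, world axes, zero at the start; "torque": the same for the moment, N m; "width": opening from 0.0 (shut) to 1.0 (fully open); "grip_force": force on a finger pad.
Only numpy, scipy, OpenCV 4.12 (cv2) and the standard library are available. Lean on these libraries where they do the work, as an engineer would, in place of code of your own. Each camera call takes 0.05 s, during which the arm holds its last target. There are 200 camera calls.

## Working session

There is one attempt and no reset: what is moved stays moved. The work goes in short steps, Python scripts to look and compute and a tool call to move; the robot and the scene stay as the last step left them, time stands still between calls to the robot, and variables do not carry over. Pictures are saved under pics/ and viewed, at most 10 in all, crops included, and the job is handed in when it is done.

Besides the shell and the picture viewer there is one more tool, called after "Request:" by a JSON object that holds its "api" and its "payload". jog_arm: Moves the arm, as the interface text tells. Its arguments: {"type":"object","properties":{"turn":{"type":"array","items":{"type":"array","items":{"type":"number"}}},"delta_pos":{"type":"array","items":{"type":"array","items":{"type":"number"}}},"gripper":{"type":"array","items":{"type":"number"}},"grip_force":{"type":"number"}},"required":["turn","delta_pos","gripper"]}

```bash
mkdir -p pics
cat > h.py <<'E'
import numpy as np, cv2
from workcell import read_state, vision, ticket
from scipy.spatial.transform import Rotation as Ro
def snap(n,f):
    s=read_state(); im=vision.read_camera(n); cv2.imwrite(f'pics/{f}.png',im[...,::-1]); return s,im
def cam(n,s=None):
    c=vision.calibration(n); f=240/np.tan(np.radians(c['vfov'])/2)
    K=np.array([[f,0,c['cx']],[0,f,c['cy']],[0,0,1]])
    if n=='wrist':
        T=np.eye(4);T[:3,:3]=Ro.from_rotvec(s['tcp_rot']).as_matrix();T[:3,3]=s['tool_pos']
        M=np.linalg.inv(T@np.array(c['mount'])); return K,M[:3,:3],M[:3,3]
    return K,np.array(c['R']),np.array(c['t'])
def proj(C,X):
    K,R,t=C; p=(K@(R@np.atleast_2d(X).T+t[:,None])).T; return p[:,:2]/p[:,2:]
def onz(C,uv,z):
    K,R,t=C; o=-R.T@t; d=R.T@np.linalg.inv(K)@np.array([*uv,1.]); return o+d*(z-o[2])/d[2]
def tri(obs):
    A=[];b=[]
    for (K,R,t),uv in obs:
        P=K@np.c_[R,t]
        for i in range(2):
            r=uv[i]*P[2]-P[i]; r=r/np.linalg.norm(r[:3]); A.append(r[:3]); b.append(-r[3])
    return np.linalg.lstsq(np.array(A),np.array(b),rcond=None)[0]
E
python3 - <<'E'
from h import *
snap('scene','s0');snap('top','t0')
for n in ('scene','top'): print(vision.calibration(n))
print(vision.calibration('wrist'),read_state())
E
```

```text
{'vfov': 48.244006853505454, 'cx': 319.3330949462932, 'cy': 234.59702279524058, 'R': array([[ 0.81868784,  0.57408007, -0.01350175],
       [ 0.322208  , -0.47870474, -0.81671524],
       [-0.47532329,  0.66428446, -0.57688294]]), 't': array([-0.4903233 , -0.10199843,  1.48686104])}
{'vfov': 49.0553049237727, 'cx': 319.4967107360025, 'cy': 246.57914061667742, 'R': array([[-0.11336263, -0.99354851, -0.00320462],
       [-0.96850498,  0.11122373, -0.22277203],
       [ 0.22169125, -0.02215034, -0.9748653 ]]), 't': array([0.02808466, 0.65464342, 1.17772433])}
{'vfov': 71.32147394400218, 'cx': 317.4884333739672, 'cy': 241.151540125658, 'mount': array([[-1.03181430e-04, -9.65619884e-01, -2.59958127e-01,
         6.55014907e-02],
       [ 9.99999129e-01,  2.42372704e-04, -1.29721369e-03,
        -1.17994830e-03],
       [ 1.31562209e-03, -2.59958035e-01,  9.65619019e-01,
        -1.42591862e-01],
       [ 0.00000000e+00,  0.00000000e+00,  0.00000000e+00,
         1.00000000e+00]])} {'time': 0.1, 'q': array([ 1.26010494e+00,  2.64698749e-01,  1.60525932e+00,  1.16860044e-05,
        1.27368290e+00, -3.68769913e-02]), 'joint_vel': array([ 0.00079621, -0.00068506, -0.0033477 , -0.00034861, -0.00089166,
       -0.00079833]), 'joint_torque': array([ 1.90278522e-03, -5.16699994e+01, -3.68591380e+01, -4.80451297e-05,
        6.15867626e-03,  3.53964504e-05]), 'tool_pos': array([0.18230364, 0.64922549, 0.23006059]), 'tcp_rot': array([-0.42871957, -3.11183219,  0.00316561]), 'wrist_force': array([-0.39332464, -0.22803257,  0.06781588]), 'torque': array([ 0.03175157, -0.00048482,  0.04487514]), 'grip_force': 0.0, 'width': 0.9991967277691726}
```

View pics/s0.png

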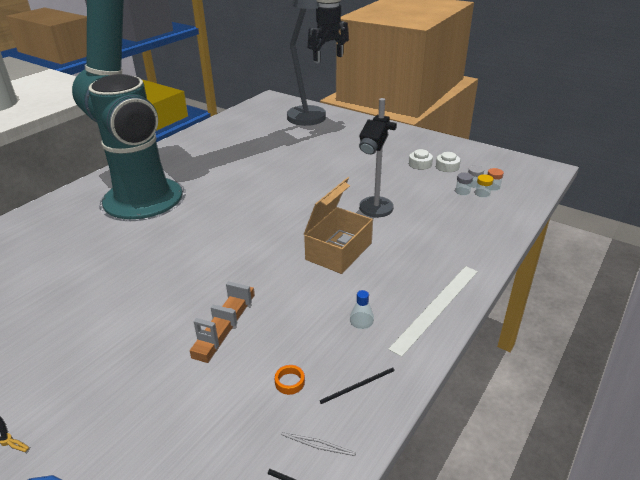

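View pics/t0.png

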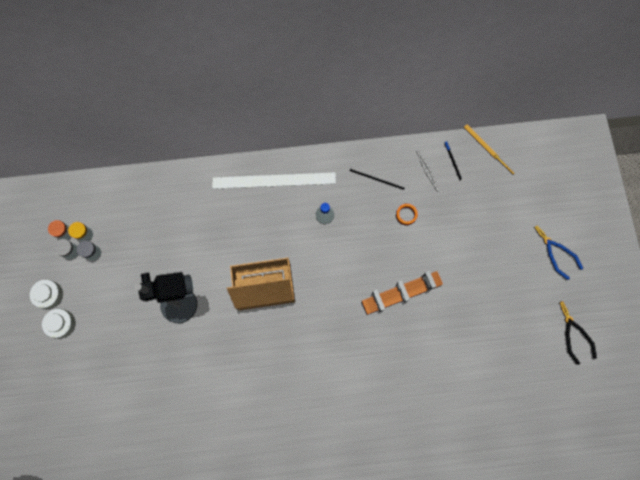

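Scene: rack at about (222,322), door in the near slot, grille probably in the middle or far one; the carton at (338,235), camera head at (375,132). Enlarged crops next.

Run:
```python
import cv2,numpy as np
s=cv2.imread('pics/s0.png');t=cv2.imread('pics/t0.png')
def c(i,x,y,w,h,k): 
    return cv2.resize(i[y:y+h,x:x+w],None,fx=k,fy=k,interpolation=cv2.INTER_CUBIC)
# A: scene rack x180..280,y270..370 x4 ; B: scene camera+carton x295..395,y95..270 ; C top
A=c(s,180,275,100,75,4);B=c(s,290,100,100,75,4);C=c(s,290,175,100,75,4);D=c(s,290,205,100,75,4)
cv2.imwrite('pics/c1.png',np.vstack([np.hstack([A,B]),np.hstack([C,D])]))
A=c(t,355,260,100,75,4);B=c(t,215,245,100,75,4);C=c(t,130,260,100,75,4);D=c(t,300,190,100,75,4)
cv2.imwrite('pics/c2.png',np.vstack([np.hstack([A,B]),np.hstack([C,D])]))
```

```text
(no output)
```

View pics/c1.png

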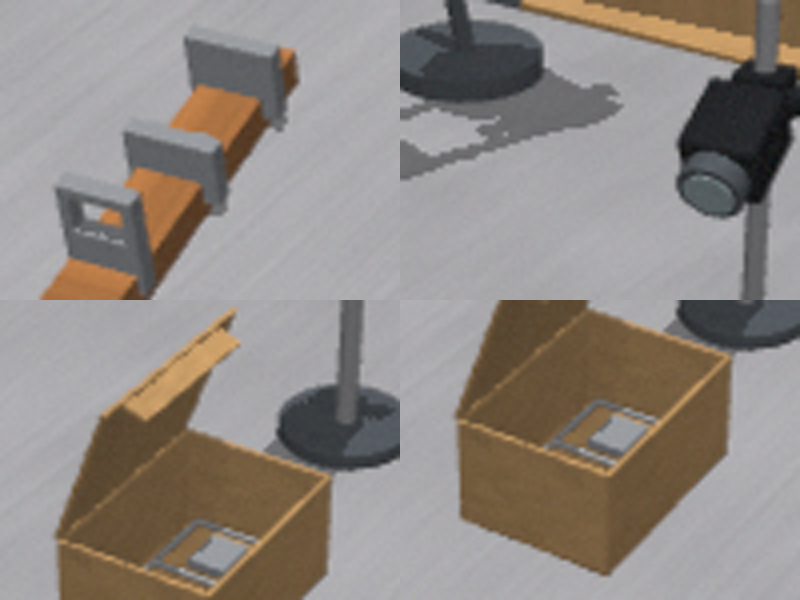

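View pics/c2.png

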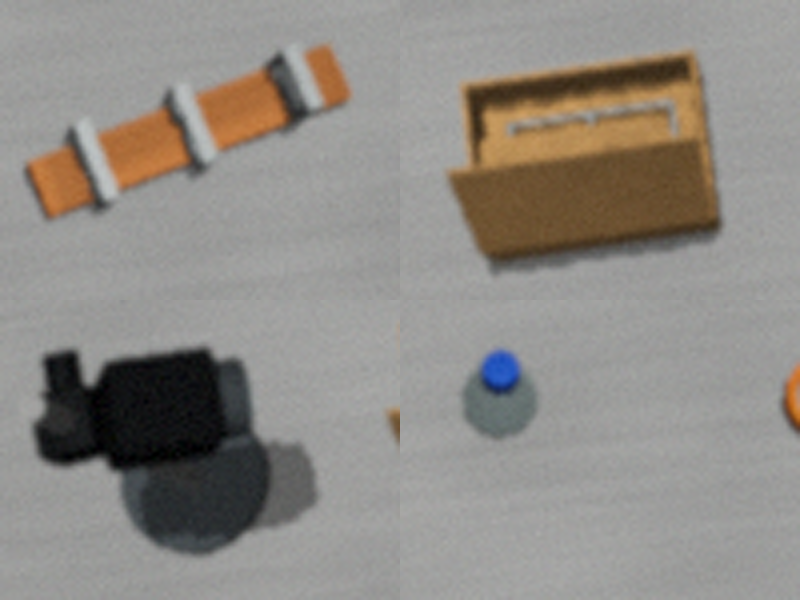

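Crops show the rack with door (near slot), a low part (middle) and a taller part (far slot, so likely the grille), the carton rim corners and flap edge, and the lens at about (367,148). Next I fit the poses.

```bash
cat > fit.py <<'E'
from h import *
from scipy.optimize import least_squares
S=cam('scene');T=cam('top')
def u(ox,oy,p): return np.array([[ox+(a+.5)/4-.5,oy+(b+.5)/4-.5] for a,b in p])
def W(p,X): c,s=np.cos(p[2]),np.sin(p[2]); return np.array(X)@np.array([[c,s,0],[-s,c,0],[0,0,1]])+[p[0],p[1],0]
def fit(p0,obs,extra=None):
    def r(p): return np.concatenate([(proj(C,W(p,X(p) if callable(X) else X))-q).ravel() for C,X,q in obs])
    o=least_squares(r,p0,loss='soft_l1'); print(np.round(o.x,4),'res',np.round(r(o.x),1)); return o.x
E
python3 - <<'E'
from fit import *
qs=u(290,205,[(58,115),(210,175),(330,55),(190,10),(60,215),(207,273),(328,155)])
Xs=[(-.05,-.07,.07),(.05,-.07,.07),(.05,.07,.07),(-.05,.07,.07),(-.05,-.07,0),(.05,-.07,0),(.05,.07,0)]
qt=u(215,245,[(63,85),(293,55),(90,255),(318,225)])
Xt=[(.05,.07,.07),(.05,-.07,.07),(-.05,.07,.07),(-.05,-.07,.07)]
fl=lambda p:np.array([(-.05+.098*np.cos(p[3]),s*.069,.07+.098*np.sin(p[3])) for s in(-1,1)])
x=onz(T,(263,283),.05)
fit([x[0],x[1],0,1.2],[(S,Xs,qs),(T,Xt,qt),(S,fl,u(290,175,[(103,113),(234,12)])),(T,fl,u(215,245,[(300,140),(50,172)]))])
# rack corners top of rack z=.022 (top view) : left end(+y) and right end(-y)
q=u(355,260,[(28,163),(50,217),(328,46),(350,98)])
Xr=[(.018,.1,.022),(-.018,.1,.022),(.018,-.1,.022),(-.018,-.1,.022)]
r=fit([.5,-.1,0.2],[(T,Xr,q)])
# part tops: predicted vs seen in scene crop A (180,275), for heights 36/44/60 at slots
for y in(.065,0,-.065):
  for h,w in((.036,.025),(.044,.025),(.06,.02)):
    X=[(-w,y-.005,.008+h),(w,y-.005,.008+h),(w,y-.005,.008)]
    print(y,h,np.round((proj(S,W(r,X))-[180,275])*4).tolist())
print('base',onz(T,u(130,260,[(197,185)])[0],.01),onz(S,u(290,175,[(345,125)])[0],.01))
a,b=u(290,100,[(312,193)])[0],u(130,260,[(246,100)])[0]
print('lens',tri([(S,a),(T,b)]), [onz(S,a,z) for z in(.2,.21)])
print([onz(T,p,.22) for p in u(130,260,[(110,355-300),(210,48),(110,165),(215,155)])])
E
```

```text
[0.5842 0.0994 0.0258 1.229 ] res [-0.9  1.2 -1.1  0.5  0.2  0.4 -0.9 -0.5 -0.4  0.7 -0.7  1.  -0.6 -0.5
 -1.  -0.   0.2 -0.6 -3.4 -0.7 -0.7 -1.6 -0.6  0.9  0.1 -0.6 -0.8 -0.5
 -1.4  0.3]
[ 0.5293 -0.2344  0.2582] res [-0.4 -0.1 -0.2  0.3  0.1 -0.4  0.6  0.1]
0.065 0.036 [[180.0, 46.0], [267.0, 68.0], [273.0, 120.0]]
0.065 0.044 [[178.0, 34.0], [266.0, 56.0], [273.0, 120.0]]
0.065 0.06 [[183.0, 13.0], [254.0, 29.0], [265.0, 118.0]]
0 0.036 [[117.0, 128.0], [207.0, 151.0], [215.0, 204.0]]
0 0.044 [[115.0, 116.0], [205.0, 139.0], [215.0, 204.0]]
0 0.06 [[119.0, 94.0], [192.0, 112.0], [206.0, 202.0]]
-0.065 0.036 [[47.0, 217.0], [141.0, 243.0], [151.0, 297.0]]
-0.065 0.044 [[45.0, 205.0], [139.0, 231.0], [151.0, 297.0]]
-0.065 0.06 [[49.0, 183.0], [125.0, 204.0], [141.0, 295.0]]
base [0.55965686 0.3102174  0.01      ] [0.56512121 0.30894522 0.01      ]
lens [0.57398663 0.232354   0.21155031] [array([0.56335034, 0.25525909, 0.2       ]), array([0.5735239, 0.2374665, 0.21     ])]
[array([0.60215729, 0.29758519, 0.22      ]), array([0.59992989, 0.24585677, 0.22      ]), array([0.54495715, 0.30015381, 0.22      ]), array([0.54397262, 0.24639764, 0.22      ])]
```

Request:
{"api": "jog_arm", "payload": {"turn": [[0, 0, -0.0913], [0, 0, -0.0913], [0, 0, -0.0913], [0, 0, 0], [0, 0, 0], [0, 0, 0], [0, 0, 0], [0, 0, 0], [0, 0, 0], [0, 0, 0], [0, 0, 0], [0, 0, 0], [0, 0, 0], [0, 0, 0], [0, 0, 0], [0, 0, 0], [0, 0, 0], [0, 0, 0], [0, 0, 0]], "delta_pos": [[0, 0, 0], [0, 0, 0], [0, 0, 0], [-0.019, -0.035, 0], [-0.019, -0.035, 0], [-0.019, -0.035, 0], [-0.019, -0.035, 0], [-0.019, -0.035, 0], [-0.019, -0.035, 0], [-0.019, -0.035, 0], [-0.019, -0.035, 0], [-0.019, -0.035, 0], [-0.019, -0.035, 0], [-0.019, -0.035, 0], [-0.019, -0.035, 0], [-0.019, -0.035, 0], [-0.019, -0.035, 0], [-0.019, -0.035, 0], [-0.019, -0.035, 0]], "gripper": [0, 0, 0, 0, 0, 0, 0, 0, 0, 0, 0, 0, 0, 0, 0, 0, 0, 0, 0]}}

```text
time: 1.68
tool_pos: [0.4868, 0.0879, 0.231]
tcp_rot: [-0.0, -3.141, -0.0]
wrist_force: [0.6, 0.5, -0.5]
width: 0.001
grip_force: 0.0
```

Request:
{"api": "jog_arm", "payload": {"turn": [[0, 0, 0], [0, 0, 0], [0, 0, 0], [0, 0, 0], [0, 0, 0], [0, 0, 0], [0, 0, 0], [0, 0, 0], [0, 0, 0], [0, 0, 0], [0, 0, 0], [0, 0, 0], [0, 0, 0], [0, 0, 0], [0, 0, 0], [0, 0, 0], [0, 0, 0]], "delta_pos": [[0, 0, 0.029], [0, 0, 0.029], [0, 0, 0.029], [-0.02, 0, 0], [-0.02, 0, 0], [-0.019, 0, 0], [-0.009, 0, 0.004], [-0.009, 0, 0.004], [-0.006, 0, 0.005], [-0.006, 0, 0.005], [-0.005, 0, 0.006], [-0.005, 0, 0.006], [-0.0035, 0, 0.0065], [-0.0035, 0, 0.0065], [-0.002, 0, 0.007], [-0.002, 0, 0.007], [0, 0, 0]], "gripper": [0, 0, 0, 0, 0, 0, 0, 0, 0, 0, 0, 0, 0, 0, 0, 0, 0]}}

```text
time: 3.1
tool_pos: [0.5956, 0.0897, 0.0852]
tcp_rot: [0.0, -3.139, 0.001]
wrist_force: [-0.2, 0.0, -0.1]
width: -0.004
grip_force: 0.0
```

Run:
```python
from h import *
s,a=snap('scene','s1')
im=cv2.resize(a[150:290,280:420,::-1],None,fx=4,fy=4,interpolation=cv2.INTER_CUBIC);cv2.imwrite('pics/s1c.png',im)
print(s['tool_pos'],s['wrist_force'])
```

```text
[0.59556021 0.08970808 0.08522439] [-0.2424182   0.02538805 -0.06656112]
```

View pics/s1c.png

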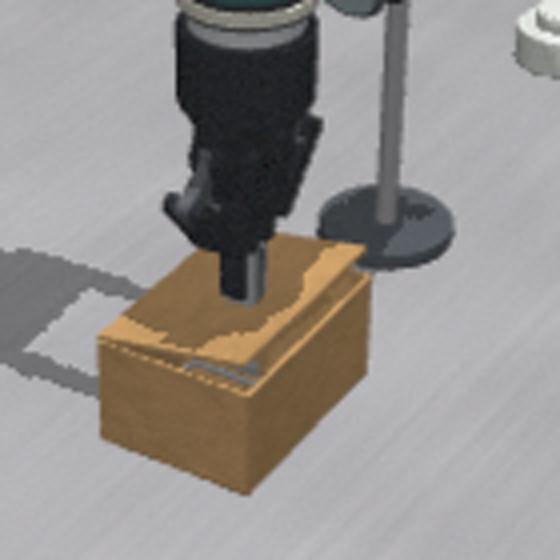

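The flap is nearly down, its free edge a few mm above the +x rim (around (300,310) in the crop). I now press straight down.

Request:
{"api": "jog_arm", "payload": {"turn": [[0, 0, 0], [0, 0, 0], [0, 0, 0], [0, 0, 0], [0, 0, 0], [0, 0, 0], [0, 0, 0]], "delta_pos": [[-0.003, 0, 0.003], [-0.003, 0, 0.003], [-0.002, 0, 0.003], [0, 0, 0.002], [0, 0, 0.0015], [0, 0, 0.001], [0, 0, 0]], "gripper": [0, 0, 0, 0, 0, 0, 0]}}

```text
time: 3.73
tool_pos: [0.6045, 0.0899, 0.0736]
tcp_rot: [0.0, -3.141, 0.0]
wrist_force: [-0.3, 0.5, -0.3]
width: 0.002
grip_force: 0.0
```

Request:
{"api": "jog_arm", "payload": {"turn": [[0, 0, 0], [0, 0, 0], [0, 0, 0], [0, 0, 0], [0, 0, 0], [0, 0, 0]], "delta_pos": [[0, 0, 0.001], [0, 0, 0.001], [0, 0, 0.001], [0, 0, 0.001], [0, 0, 0], [0, 0, 0]], "gripper": [0, 0, 0, 0, 0, 0]}}

```text
time: 4.23
tool_pos: [0.6046, 0.0899, 0.0726]
tcp_rot: [-0.0, 3.142, -0.0]
wrist_force: [-6.6, -0.1, 15.3]
width: -0.005
grip_force: 7.6
```

The flap stops the tip at z = 0.0726 with 15 N, so it is shut on the rim. Next I lift and tilt to look at the lens and flap together.

Request:
{"api": "jog_arm", "payload": {"turn": [[0, 0, 0], [0, 0, 0], [0, 0, 0], [0, 0, 0], [0, 0, 0], [0, 0, 0], [-0.1122, 0, 0], [-0.1122, 0, 0], [-0.1122, 0, 0], [-0.1122, 0, 0], [-0.1122, 0, 0], [-0.1122, 0, 0], [-0.1122, 0, 0], [0, 0, 0], [0, 0, 0]], "delta_pos": [[0, 0, -0.03], [0, -0.007, -0.03], [0, -0.007, -0.03], [0, -0.007, -0.03], [0, -0.007, -0.03], [0, -0.007, -0.03], [0, 0, 0], [0, 0, 0], [0, 0, 0], [0, 0, 0], [0, 0, 0], [0, 0, 0], [0, 0, 0], [0, 0, 0], [0, 0, 0]], "gripper": [0, 0, 0, 0, 0, 0, 0, 0, 0, 0, 0, 0, 0, 0, 0]}}

```text
time: 5.48
tool_pos: [0.6039, 0.0537, 0.2478]
tcp_rot: [-0.006, -2.9, -1.2]
wrist_force: [-0.1, 0.4, 0.3]
width: -0.005
grip_force: 0.0
```

Run:
```python
from h import *
s,a=snap('wrist','w1'); np.save('w1.npy',np.r_[s['tool_pos'],s['tcp_rot']])
print(s['q'],s['tool_pos'],s['tcp_rot'])
C=cam('wrist',s); print(proj(C,[[.574,.234,.211],[.63,.1,.073]]))
```

```text
[-0.34684964  0.25167199  1.78150135  0.73056173  1.47086796 -2.12839745] [0.60392849 0.05365647 0.2477581 ] [-0.00606015 -2.90031556 -1.19975496]
[[433.67963256 192.79627786]
 [222.29293704 253.34780458]]
```

View pics/w1.png

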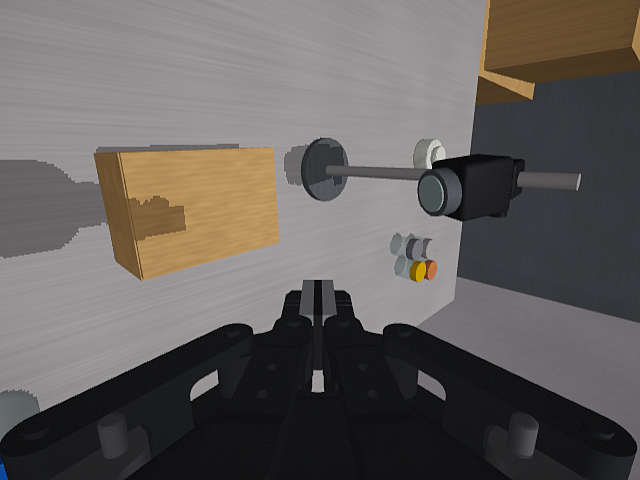

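The flap lies flush on the carton (around (190,205)); lens glass centre at about (433,194), close to the prediction. Enlarging for the head's yaw.

Run:
```python
import cv2
a=cv2.imread('pics/w1.png')[145:230,405:535]
cv2.imwrite('pics/w1c.png',cv2.resize(a,None,fx=6,fy=6,interpolation=cv2.INTER_CUBIC).clip(0,255))
```

```text
(no output)
```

View pics/w1c.png

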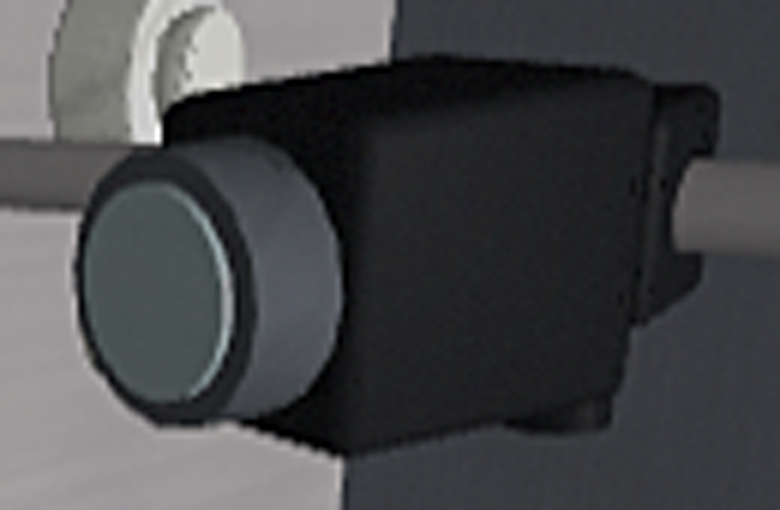

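```bash
cat > head.py <<'E'
from fit import *
v=np.load('w1.npy'); C=cam('wrist',dict(tool_pos=v[:3],tcp_rot=v[3:]))
def HR(yaw): return (Ro.from_euler('z',yaw)*Ro.from_euler('x',np.radians(25))).as_matrix()
q=np.array([(160,290),(165,100),(365,128),(345,455),(648,78),(622,390),(430,58)])
q=np.array([[405+(a+.5)/6-.5,145+(b+.5)/6-.5] for a,b in q])
def X(p):
    f,b=p[4],p[5]; L=np.array([(0,0,0),(-.025,f,-.022),(-.025,f,.022),(.025,f,.022),(-.025,b,.022),(.025,b,.022),(-.025,b,-.022)])
    return L@HR(p[3]).T+p[:3]
a,b=u(290,100,[(312,193)])[0],u(130,260,[(246,100)])[0]
def r(p): x=X(p); return np.r_[(proj(C,x)-q).ravel(),(proj(S,x[0])-a).ravel()*1,(proj(T,x[0])-b).ravel()*.7]
o=least_squares(r,[.574,.234,.211,0,.02,.07],loss='soft_l1')
if __name__=='__main__':
    print(np.round(o.x,4),np.round(r(o.x),1))
    cov=np.linalg.inv(o.jac.T@o.jac); print(np.sqrt(np.diag(cov)))
E
python3 head.py
```

```text
[0.5751 0.2399 0.2056 0.1231 0.0169 0.0699] [-0.2  0.1 -0.4 -0.5  0.2 -1.2  0.2  1.3  1.1 -0.7 -0.3  1.8 -0.5 -0.3
  1.1  1.5 -2.6 -0.3]
[0.00080728 0.00453301 0.00235011 0.01664769 0.00137336 0.00191457]
```

```bash
cat > head2.py <<'E'
from head import *
qt=u(130,260,[(210,48),(215,155)])
def Xt(p):
    f,b=p[4],p[5]; return np.array([(.025,f,.022),(-.025,f,.022)])@HR(p[3]).T+p[:3]
def r2(p): return np.r_[r(p),(proj(T,Xt(p))-qt).ravel()]
o2=least_squares(r2,o.x,loss='soft_l1')
if __name__=='__main__':
    print(np.round(o2.x,4),np.round(r2(o2.x),1))
    print(np.sqrt(np.diag(np.linalg.inv(o2.jac.T@o2.jac))))
    # post: top centre & base
    pt=tri([(C,(579,182)),(S,(381.5,100))]);print('posttop',pt)
    bs=tri([(C,(325,169)),(S,u(290,175,[(345,125)])[0]),(T,u(130,260,[(197,185)])[0])]);print('base',bs)
    for c in (bs,pt):
        d=o2.x[:2]-c[:2]; print('yaw if in line',np.arctan2(d[0],-d[1]))
E
python3 head2.py
```

```text
[0.5745 0.2383 0.2064 0.112  0.0167 0.0695] [-0.2 -0.4 -0.5 -0.8  0.3 -1.8  0.   1.2  1.4 -0.7 -0.3  2.3 -0.5 -0.1
  0.5  1.4 -2.1 -0.2 -2.2 -0.5  0.7 -3.6]
[0.00073194 0.00232163 0.00122793 0.01634692 0.00125678 0.00156144]
posttop [0.56432303 0.30856815 0.30181632]
base [0.56198695 0.31179329 0.00533734]
yaw if in line 0.16892896422349302
yaw if in line 0.14413511984459604
```

Request:
{"api": "jog_arm", "payload": {"turn": [[0, 0, 0], [0, 0, 0], [0, 0, 0], [0, 0, 0], [0, 0, 0], [0, 0, 0], [0, 0, 0]], "delta_pos": [[-0.008, 0.0255, 0.0085], [-0.008, 0.0255, 0.0085], [-0.008, 0.0255, 0.0085], [-0.008, 0.0255, 0.0085], [-0.008, 0.0255, 0.0085], [0, 0, 0], [0, 0, 0]], "gripper": [0, 0, 0, 0, 0, 0, 0]}}

```text
time: 6.12
tool_pos: [0.6446, 0.1778, 0.3127]
tcp_rot: [-0.01, 2.901, 1.198]
wrist_force: [0.3, -1.6, -1.4]
width: -0.001
grip_force: 0.0
```

Run:
```python
from head2 import *
s,a=snap('wrist','w2'); np.save('w2.npy',np.r_[s['tool_pos'],s['tcp_rot']])
C2=cam('wrist',s); p=proj(C2,np.r_[X(o2.x),Xt(o2.x)]); print(s['tool_pos'],np.round(p,1).tolist())
c=p.mean(0).astype(int); x0,y0=max(c[0]-80,0),max(c[1]-60,0); print(x0,y0)
cv2.imwrite('pics/w2c.png',cv2.resize(a[y0:y0+120,x0:x0+160,::-1],None,fx=5,fy=5,interpolation=cv2.INTER_CUBIC))
```

```text
[0.6446026  0.17779631 0.31272534] [[276.9, 144.9], [287.4, 109.7], [304.1, 105.8], [310.0, 179.2], [372.9, 101.6], [374.0, 170.8], [347.5, 105.8], [310.0, 179.2], [304.1, 105.8]]
240 73
```

View pics/w2c.png

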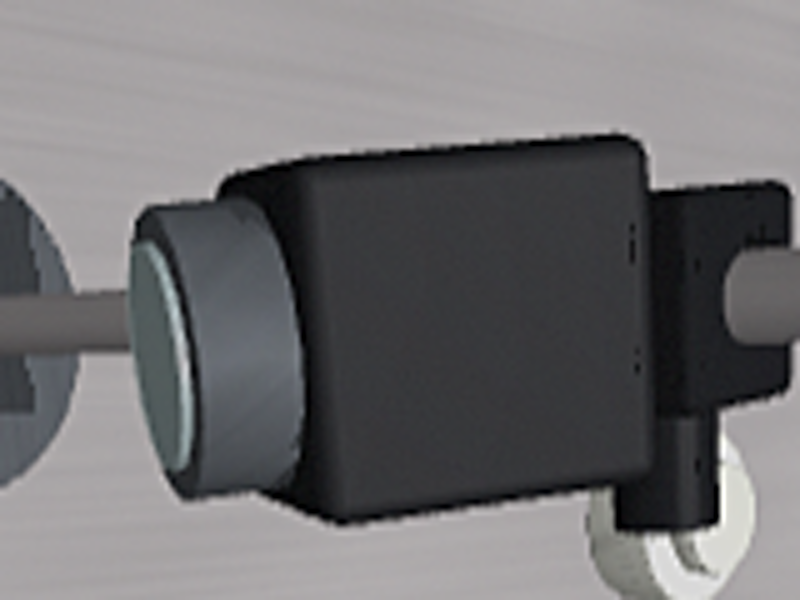

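```bash
cat > head3.py <<'E'
from head2 import *
v=np.load('w2.npy'); C2=cam('wrist',dict(tool_pos=v[:3],tcp_rot=v[3:]))
g=lambda L:np.array([[240+(a+.5)/5-.5,73+(b+.5)/5-.5] for a,b in L])
qa=g([(163,355),(306,158),(340,523),(646,132),(656,472),(219,180)])
idx=[0,2,3,4,5,1]
def r3(p): return np.r_[r2(p),1.5*(proj(C2,X(p)[idx])-qa).ravel()]
o3=least_squares(r3,o2.x,loss='soft_l1')
if __name__=='__main__':
    print(np.round(o3.x,4),np.round(r3(o3.x),1)); print(np.sqrt(np.diag(np.linalg.inv(o3.jac.T@o3.jac))))
    for f in (lambda p:(proj(C2,X(p)[idx])-qa).ravel(), lambda p:np.r_[r(p)[:14],(proj(C2,X(p)[idx])-qa).ravel()]):
        q_=least_squares(f,o3.x,loss='soft_l1'); print(np.round(q_.x,4),np.round(f(q_.x),1))
E
python3 head3.py
```

```text
[0.574  0.2333 0.2077 0.1259 0.0175 0.0689] [-1.5 -0.4 -1.2 -1.7  0.1 -2.4  0.1  1.3  0.6 -2.  -0.8  1.8 -1.7 -1.5
 -0.8  1.6 -0.5 -0.3 -0.4 -0.5  2.8 -3.6  0.6  0.6 -0.2 -0.5 -0.   2.
  0.3 -0.2  0.2  3.7  1.1 -1.4]
[0.00032595 0.00081274 0.00081395 0.00847477 0.00069921 0.00080827]
[0.5736 0.2377 0.2015 0.1354 0.0184 0.0714] [ 0.   0.1 -0.5  0.4 -0.1 -0.2 -0.1 -0.1  0.2  0.4  0.8 -0.6]
[0.5741 0.2332 0.2081 0.1271 0.0172 0.0686] [-1.1 -0.2 -1.1 -1.5  0.2 -2.2  0.3  1.6  0.9 -1.8 -0.5  2.  -1.6 -1.4
  0.7  0.6 -0.3 -0.1 -0.1  1.7  0.3 -0.1  0.2  2.7  0.6 -0.8]
```

Request:
{"api": "jog_arm", "payload": {"turn": [[0, 0, 0], [0, 0, 0], [0, 0, 0], [0, 0, 0], [0.1122, 0, 0], [0.1122, 0, 0], [0.1122, 0, 0], [0.1122, 0, 0], [0.1122, 0, 0], [0.1122, 0, 0], [0.1122, 0, 0], [0, 0, 0], [0, 0, 0], [0, 0, 0], [0, 0, 0], [0, 0, 0], [0, 0, 0], [0, 0, 0]], "delta_pos": [[0, -0.028, -0.028], [0, -0.028, -0.028], [0, -0.028, -0.028], [0, -0.028, -0.028], [0, 0, 0], [0, 0, 0], [0, 0, 0], [0, 0, 0], [0, 0, 0], [0, 0, 0], [0, 0, 0], [0.0188, -0.0271, 0.0143], [0.0188, -0.0271, 0.0143], [0.0188, -0.0271, 0.0143], [0.0188, -0.0271, 0.0143], [0.0188, -0.0271, 0.0143], [0.0188, -0.0271, 0.0143], [0.0188, -0.0271, 0.0143]], "gripper": [0, 0, 0, 0, 0, 0, 0, 0, 0, 0, 0, 0, 0, 0, 0, 0.0854, 0.0854, 0.0854]}}

```text
time: 7.67
tool_pos: [0.511, -0.1745, 0.2089]
tcp_rot: [-0.0, -3.141, 0.001]
wrist_force: [0.9, -0.2, 0.0]
width: 0.42
grip_force: 0.0
```

Request:
{"api": "jog_arm", "payload": {"turn": [[0, 0, 0.1094], [0, 0, 0.1094], [0, 0, 0.1094], [0, 0, 0.1094], [0, 0, 0.1094], [0, 0, 0.1094], [0, 0, 0.1094], [0, 0, 0.1094], [0, 0, 0.1094], [0, 0, 0.1094], [0, 0, 0.1094], [0, 0, 0.1094], [0, 0, 0], [0, 0, 0]], "delta_pos": [[0, 0, 0], [0, 0, 0], [0, 0, 0], [0, 0, 0], [0, 0, 0], [0, 0, 0], [0, 0, 0], [0, 0, 0], [0, 0, 0], [0, 0, 0], [0, 0, 0], [0, 0, 0], [0, 0, 0], [0, 0, 0]], "gripper": [0.0854, 0.0854, 0.0854, 0.0854, 0.0854, 0.0854, 0.0854, 0.0854, 0.0854, 0.0854, 0.0854, 0.0854, 0.0854, 0.0854]}}

```text
time: 8.83
tool_pos: [0.5123, -0.1734, 0.2095]
tcp_rot: [-1.914, -2.491, 0.001]
wrist_force: [-0.3, 0.7, -0.7]
width: 1.001
grip_force: 0.0
```

Run:
```python
from fit import *
s,a=snap('wrist','w3'); np.save('w3.npy',np.r_[s['tool_pos'],s['tcp_rot']])
print(s['q'],s['tool_pos'],s['tcp_rot'])
C3=cam('wrist',s); rk=[.5293,-.2344,.2582]
P=W(rk,[(x,.065+y,z) for z in(.052,.044) for x,y in((-.025,.005),(.025,.005),(.025,-.005),(-.025,-.005))])
print(np.round(proj(C3,P)).tolist())
```

```text
[-3.72007947e-01  2.58375738e-02  1.91564700e+00 -6.40807611e-04
  1.20059095e+00 -6.32318601e-01] [ 0.51231383 -0.17338678  0.20951438] [-1.91386531e+00 -2.49095536e+00  1.11277907e-03]
[[292.0, 216.0], [347.0, 217.0], [346.0, 227.0], [292.0, 227.0], [293.0, 215.0], [346.0, 215.0], [346.0, 225.0], [293.0, 225.0]]
```

View pics/w3.png

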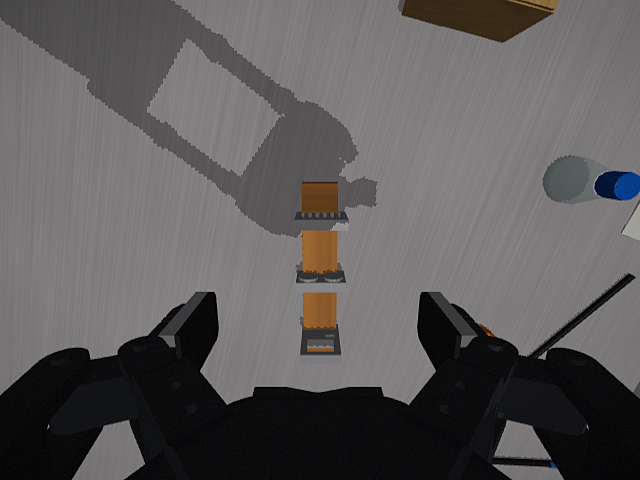

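Bars are visible on the part at (322,216), so the far slot holds the grille; lamps at (322,275), door at (322,343). I measure its edges by profile.

Run:
```python
from fit import *
a=cv2.imread('pics/w3.png',0)
print('rows',list(zip(range(206,236),a[206:236,312:332].mean(1).astype(int),a[206:236,297:301].mean(1).astype(int))))
print('cols top r222-228',list(zip(range(286,302),a[223:229,286:302].mean(0).astype(int))),list(zip(range(340,356),a[223:229,340:356].mean(0).astype(int))))
print('cols front',list(zip(range(286,302),a[215:219,286:302].mean(0).astype(int))),list(zip(range(340,356),a[215:219,340:356].mean(0).astype(int))))
```

```text
rows [(206, np.int64(65), np.int64(88)), (207, np.int64(64), np.int64(88)), (208, np.int64(63), np.int64(87)), (209, np.int64(63), np.int64(88)), (210, np.int64(65), np.int64(90)), (211, np.int64(68), np.int64(78)), (212, np.int64(70), np.int64(43)), (213, np.int64(68), np.int64(47)), (214, np.int64(66), np.int64(48)), (215, np.int64(67), np.int64(49)), (216, np.int64(65), np.int64(48)), (217, np.int64(54), np.int64(47)), (218, np.int64(46), np.int64(44)), (219, np.int64(60), np.int64(60)), (220, np.int64(84), np.int64(84)), (221, np.int64(89), np.int64(89)), (222, np.int64(88), np.int64(88)), (223, np.int64(87), np.int64(87)), (224, np.int64(87), np.int64(87)), (225, np.int64(87), np.int64(87)), (226, np.int64(87), np.int64(87)), (227, np.int64(86), np.int64(87)), (228, np.int64(85), np.int64(87)), (229, np.int64(87), np.int64(86)), (230, np.int64(99), np.int64(85)), (231, np.int64(103), np.int64(84)), (232, np.int64(102), np.int64(89)), (233, np.int64(102), np.int64(94)), (234, np.int64(102), np.int64(103)), (235, np.int64(102), np.int64(118))]
cols top r222-228 [(286, np.int64(87)
[... 663 characters left out ...]
(126))]
cols front [(286, np.int64(88)), (287, np.int64(85)), (288, np.int64(87)), (289, np.int64(86)), (290, np.int64(87)), (291, np.int64(84)), (292, np.int64(83)), (293, np.int64(87)), (294, np.int64(86)), (295, np.int64(53)), (296, np.int64(47)), (297, np.int64(48)), (298, np.int64(49)), (299, np.int64(50)), (300, np.int64(41)), (301, np.int64(52))] [(340, np.int64(56)), (341, np.int64(38)), (342, np.int64(47)), (343, np.int64(50)), (344, np.int64(49)), (345, np.int64(46)), (346, np.int64(50)), (347, np.int64(96)), (348, np.int64(132)), (349, np.int64(128)), (350, np.int64(130)), (351, np.int64(131)), (352, np.int64(128)), (353, np.int64(126)), (354, np.int64(127)), (355, np.int64(129))]
```

Request:
{"api": "jog_arm", "payload": {"turn": [[0, 0, 0], [0, 0, 0], [0, 0, 0], [0, 0, 0], [0, 0, 0], [0, 0, 0]], "delta_pos": [[0, 0.0017, 0.0273], [-0.0007, 0, 0.0273], [0, 0, 0.0273], [0, 0, 0.0273], [0, 0, 0], [0, 0, 0]], "gripper": [0.0854, 0.0854, 0.0854, 0.0854, 0.0854, 0.0854]}}

```text
time: 9.38
tool_pos: [0.513, -0.1727, 0.099]
tcp_rot: [-1.913, -2.487, 0.002]
wrist_force: [0.4, 0.0, 0.8]
width: 1.001
grip_force: 0.0
```

Run:
```python
from fit import *
s,_=snap('wrist','w4'); a=cv2.imread('pics/w4.png',0)
C4=cam('wrist',s); R=Ro.from_rotvec(s['tcp_rot']).as_matrix(); o=s['tool_pos']
print(o,s['tcp_rot'])
# grille expected at tool x=0,y=0; front at tool x +5mm
X=[(x,y,o[2]-.052) for x,y in((.005,-.025),(.005,.025),(-.005,.025),(-.005,-.025))]
p=proj(C4,np.array(X)@R.T+o); print(np.round(p,1).tolist())
r0=int(p[:,1].min())-14; c0=int(p[:,0].mean())
for c in (c0-30,c0,c0+30): print(c,[(r0+i,int(v)) for i,v in enumerate(a[r0:r0+46,c-5:c+6].mean(1))])
rm=int(p[:,1].mean()); 
for e in p[:2,0].astype(int): print([(c,int(v)) for c,v in zip(range(e-12,e+13),a[rm-2:rm+3,e-12:e+13].mean(0))])
```

```text
[ 0.51304168 -0.17272053  0.09899699] [-1.91273557e+00 -2.48670766e+00  2.27579631e-03]
[[276.4, 254.6], [360.6, 254.6], [360.0, 270.5], [276.9, 270.5]]
288 [(240, 64), (241, 64), (242, 63), (243, 62), (244, 61), (245, 60), (246, 58), (247, 55), (248, 50), (249, 50), (250, 51), (251, 51), (252, 51), (253, 52), (254, 51), (255, 52), (256, 49), (257, 68), (258, 94), (259, 89), (260, 89), (261, 89), (262, 89), (263, 88), (264, 88), (265, 89), (266, 88), (267, 89), (268, 89), (269, 89), (270, 88), (271, 89), (272, 89), (273, 89), (274, 90), (275, 90), (276, 90), (277, 90), (278, 90), (279, 90), (280, 90), (281, 90), (282, 89), (283, 93), (284, 107), (285, 124)]
318 [(240, 71), (241, 73), (242, 73), (243, 72), (244, 72), (245, 73), (246, 74), (247, 68), (248, 50), (249, 52), (250, 53), (251, 53), (252, 53), (253, 53), (254, 53), (255, 52), (256, 50), (257, 68), (258, 94), (259, 90), (260, 89), (261, 89), (262, 89), (263, 89), (264, 89), (265, 89), (266, 89), (267, 89), (268, 89), (269, 89), (270, 89), (271, 90), (272, 88), (273, 80), (274, 65), (275, 71), (276, 81), (277, 91), (278, 100),
[... 469 characters left out ...]
, 130), (275, 127), (276, 127), (277, 127), (278, 127), (279, 128), (280, 128), (281, 128), (282, 128), (283, 128), (284, 128), (285, 128)]
[(264, 90), (265, 90), (266, 91), (267, 93), (268, 90), (269, 89), (270, 91), (271, 91), (272, 91), (273, 91), (274, 90), (275, 88), (276, 87), (277, 88), (278, 90), (279, 91), (280, 89), (281, 88), (282, 88), (283, 89), (284, 89), (285, 88), (286, 89), (287, 88), (288, 89)]
[(348, 89), (349, 88), (350, 89), (351, 89), (352, 89), (353, 89), (354, 89), (355, 89), (356, 89), (357, 89), (358, 89), (359, 89), (360, 89), (361, 89), (362, 86), (363, 97), (364, 140), (365, 136), (366, 134), (367, 133), (368, 131), (369, 132), (370, 134), (371, 136), (372, 134)]
```

Request:
{"api": "jog_arm", "payload": {"turn": [[0, 0, 0], [0, 0, 0], [0, 0, 0], [0, 0, 0], [0, 0, 0], [0, 0, 0], [0, 0, 0], [0, 0, 0], [0, 0, 0], [0, 0, 0], [0, 0, 0], [0, 0, 0], [0, 0, 0], [0, 0, 0]], "delta_pos": [[-0.0014, 0.001, 0.0205], [0, 0, 0.0205], [0, 0, 0.0205], [0, 0, 0.0205], [0, 0, 0], [0, 0, 0], [0, 0, 0], [0, 0, 0], [0, 0, 0], [0, 0, 0], [0, 0, 0], [0, 0, 0], [0, 0, 0], [0, 0, 0]], "gripper": [0.0854, 0.0854, 0.0854, 0.0854, 0.0854, 0.046, 0.046, 0.046, 0.046, 0.046, 0.046, 0.046, 0.046, 0.046], "grip_force": 35}}

```text
time: 10.6
tool_pos: [0.5184, -0.1752, 0.0213]
tcp_rot: [1.914, 2.485, 0.002]
wrist_force: [-0.0, -0.6, 5.7]
width: 0.574
grip_force: 36.8
```

Run:
```python
from h import *
s,a=snap('wrist','w5'); print(s['tool_pos'],s['tcp_rot'],s['width'],s['grip_force'],s['wrist_force'])
```

```text
[ 0.51838086 -0.17524352  0.02130712] [1.91407103e+00 2.48535749e+00 1.98279873e-03] 0.5736585707759132 36.783441603183746 [-0.01814042 -0.62377066  5.65704401]
```

```bash
cat > edge.py <<'E'
from h import *
def show(name,f,dz):
    s,_=snap(name,f); a=cv2.imread(f'pics/{f}.png',0); C=cam('wrist',s); R=Ro.from_rotvec(s['tcp_rot']).as_matrix(); o=s['tool_pos']
    t=dz-.022
    p=proj(C,np.array([(x,y,t) for x,y in((.005,-.025),(.005,.025),(-.005,.025),(-.005,-.025))])@R.T+o); print(np.round(p,1).tolist())
    r0=int(p[:,1].min())-12; c0=int(p[:,0].mean())
    for c in (c0-35,c0,c0+35): print(c,[(r0+i,int(v)) for i,v in enumerate(a[r0:r0+45,c-4:c+5].mean(1))])
    rm=int(p[:,1].mean())
    for e in p[:2,0].astype(int): print([(c,int(v)) for c,v in zip(range(e-14,e+15),a[rm-2:rm+3,e-14:e+15].mean(0))])
    return s
E
python3 -c "
from edge import *
show('wrist','w6',-.0087)"
```

```text
[[251.2, 317.7], [386.6, 317.8], [385.2, 341.8], [252.6, 341.7]]
283 [(305, 59), (306, 60), (307, 63), (308, 62), (309, 62), (310, 61), (311, 58), (312, 77), (313, 104), (314, 101), (315, 100), (316, 100), (317, 100), (318, 100), (319, 100), (320, 100), (321, 100), (322, 100), (323, 100), (324, 100), (325, 100), (326, 100), (327, 100), (328, 99), (329, 100), (330, 99), (331, 99), (332, 99), (333, 100), (334, 99), (335, 100), (336, 98), (337, 89), (338, 88), (339, 88), (340, 89), (341, 88), (342, 88), (343, 88), (344, 88), (345, 88), (346, 88), (347, 88), (348, 88), (349, 87)]
318 [(305, 62), (306, 62), (307, 62), (308, 62), (309, 62), (310, 62), (311, 59), (312, 72), (313, 97), (314, 102), (315, 101), (316, 101), (317, 100), (318, 100), (319, 100), (320, 100), (321, 100), (322, 100), (323, 100), (324, 100), (325, 100), (326, 100), (327, 100), (328, 100), (329, 100), (330, 99), (331, 99), (332, 99), (333, 99), (334, 100), (335, 100), (336, 97), (337, 81), (338, 78), (339, 79), (340, 79), (341, 79), (342, 80), (343, 79), (344, 79), (345, 78), (346, 84), (347, 102), (348, 110), (349, 11
[... 473 characters left out ...]
5, 150), (346, 150), (347, 150), (348, 149), (349, 149)]
[(237, 80), (238, 80), (239, 82), (240, 80), (241, 19), (242, 27), (243, 29), (244, 29), (245, 21), (246, 9), (247, 11), (248, 10), (249, 10), (250, 4), (251, 32), (252, 111), (253, 102), (254, 99), (255, 99), (256, 100), (257, 99), (258, 99), (259, 99), (260, 100), (261, 99), (262, 99), (263, 100), (264, 99), (265, 99)]
[(372, 100), (373, 99), (374, 99), (375, 99), (376, 99), (377, 99), (378, 99), (379, 99), (380, 99), (381, 99), (382, 102), (383, 112), (384, 14), (385, 6), (386, 10), (387, 12), (388, 11), (389, 9), (390, 20), (391, 29), (392, 28), (393, 26), (394, 23), (395, 67), (396, 83), (397, 81), (398, 80), (399, 84), (400, 71)]
```

```bash
cat > gfit.py <<'E'
from h import *
from scipy.optimize import least_squares
def gf(front,back,l,r,s,ry=327):
    C=cam('wrist',s); R=Ro.from_rotvec(s['tcp_rot']).as_matrix(); o=s['tool_pos']
    def f(p):
        q=proj(C,np.array([(p[0]+.005,p[1],p[2]-.022),(p[0]-.005,p[1],p[2]-.022),(p[0],p[1]-.025,p[2]-.022),(p[0],p[1]+.025,p[2]-.022)])@R.T+o)
        return [q[0,1]-front,q[1,1]-back,q[2,0]-l,q[3,0]-r]
    o_=least_squares(f,[0,0,-.009]); return o_.x,np.round(o_.fun,1)
E
python3 -c "
from gfit import *
print(gf(311.8,336.2,251.2,383.4,read_state()))"
```

```text
(array([ 0.00130723, -0.00059891, -0.00675951]), array([ 0.3, -0.3, -0.1,  0.1]))
```

Request:
{"api": "jog_arm", "payload": {"turn": [[0, 0, 0], [0, 0, 0], [0, 0, 0], [0, 0, 0], [0, 0, 0], [0, 0, 0], [0, 0, 0], [0, 0, 0], [0, 0, 0]], "delta_pos": [[0, 0, -0.006], [0, 0, -0.012], [0, 0, -0.02], [0, 0, -0.025], [0, 0, -0.03], [0, 0, -0.03], [0, 0, -0.025], [0, 0, 0], [0, 0, 0]], "gripper": [0.046, 0.046, 0.046, 0.046, 0.046, 0.046, 0.046, 0.046, 0.046], "grip_force": 50}}

```text
time: 11.45
tool_pos: [0.5178, -0.1748, 0.17]
tcp_rot: [1.914, 2.485, 0.003]
wrist_force: [-1.0, -0.3, -1.2]
width: 0.573
grip_force: 52.2
```

```bash
cat > plan.py <<'E'
from h import *
def plan(g,lens=(.574,.2335,.2075),yaw=.13):
    H=(Ro.from_euler('z',yaw)*Ro.from_euler('x',np.radians(25))).as_matrix()
    Rt=H@np.array([[0,1,0],[1,0,0],[0,0,-1.]]); P=np.array(lens)+H@[0,-.125,0]-Rt@np.array(g)
    s=read_state(); R=Ro.from_rotvec(s['tcp_rot']).as_matrix()
    rv=Ro.from_matrix(R.T@Rt).as_rotvec()
    print('target',P,'turn',np.round(rv,4),'deg',np.degrees(np.linalg.norm(rv)))
    print('delta tool now',np.round(R.T@(P-s['tool_pos']),4),'in target frame',np.round(Rt.T@(P-s['tool_pos']),4))
    print(s['tool_pos'],s['width'],s['grip_force'],s['wrist_force'])
E
python3 -c "
from edge import *
show('wrist','w7',-.0075)
from plan import *
plan((.0013,-.0006,-.0075))"
```

```text
[[251.9, 316.2], [385.9, 316.2], [384.5, 340.0], [253.2, 340.0]]
283 [(304, 54), (305, 54), (306, 55), (307, 57), (308, 57), (309, 57), (310, 56), (311, 53), (312, 71), (313, 97), (314, 93), (315, 93), (316, 93), (317, 92), (318, 92), (319, 93), (320, 93), (321, 92), (322, 93), (323, 92), (324, 93), (325, 92), (326, 92), (327, 92), (328, 92), (329, 92), (330, 92), (331, 92), (332, 91), (333, 92), (334, 91), (335, 87), (336, 106), (337, 138), (338, 144), (339, 142), (340, 142), (341, 141), (342, 141), (343, 141), (344, 141), (345, 141), (346, 141), (347, 141), (348, 141)]
318 [(304, 57), (305, 57), (306, 57), (307, 57), (308, 57), (309, 57), (310, 56), (311, 53), (312, 71), (313, 97), (314, 93), (315, 93), (316, 92), (317, 93), (318, 92), (319, 92), (320, 92), (321, 92), (322, 92), (323, 93), (324, 93), (325, 93), (326, 93), (327, 93), (328, 92), (329, 92), (330, 92), (331, 92), (332, 92), (333, 92), (334, 91), (335, 90), (336, 97), (337, 107), (338, 108), (339, 108), (340, 108), (341, 108), (342, 109), (343, 107), (344, 91), (345, 74), (346, 70), (347, 62), (348, 55)]
353 [(304, 54),
[... 713 characters left out ...]
 (257, 92), (258, 92), (259, 91), (260, 92), (261, 92), (262, 91), (263, 91), (264, 92), (265, 92)]
[(371, 92), (372, 92), (373, 91), (374, 91), (375, 92), (376, 92), (377, 91), (378, 92), (379, 91), (380, 92), (381, 93), (382, 97), (383, 81), (384, 0), (385, 6), (386, 8), (387, 10), (388, 9), (389, 6), (390, 26), (391, 26), (392, 25), (393, 21), (394, 34), (395, 97), (396, 90), (397, 88), (398, 89), (399, 96)]
target [0.58902283 0.12321988 0.14732601] turn [-0.0264  0.4366  0.1265] deg 26.086908447986023
delta tool now [0.2692 0.1462 0.0205] in target frame [0.2502 0.1106 0.1393]
[ 0.51638909 -0.1743297   0.16788415] 0.5712805079988138 52.16339595615864 [ 0.27961017 -0.46781925 -0.11508807]
```

Request:
{"api": "jog_arm", "payload": {"turn": [[-0.0066, 0.1092, 0.0316], [-0.0066, 0.1092, 0.0316], [-0.0066, 0.1092, 0.0316], [-0.0066, 0.1092, 0.0316], [0, 0, 0], [0, 0, 0], [0, 0, 0], [0, 0, 0], [0, 0, 0], [0, 0, 0], [0, 0, 0], [0, 0, 0], [0, 0, 0], [0, 0, 0], [0, 0, 0], [0, 0, 0], [0, 0, 0], [0, 0, 0], [0, 0, 0], [0, 0, 0]], "delta_pos": [[0, 0, 0], [0, 0, 0], [0, 0, 0], [0, 0, 0], [0.02, 0.009, 0.011], [0.02, 0.009, 0.011], [0.02, 0.009, 0.011], [0.02, 0.009, 0.011], [0.02, 0.009, 0.011], [0.02, 0.009, 0.011], [0.02, 0.009, 0.011], [0.02, 0.009, 0.011], [0.02, 0.009, 0.011], [0.02, 0.009, 0.011], [0.02, 0.009, 0.011], [0.02, 0.009, 0.011], [0, 0, 0], [0, 0, 0], [0, 0, 0], [0, 0, 0]], "gripper": [0.046, 0.046, 0.046, 0.046, 0.046, 0.046, 0.046, 0.046, 0.046, 0.046, 0.046, 0.046, 0.046, 0.046, 0.046, 0.046, 0.046, 0.046, 0.046, 0.046]}}

```text
time: 13.17
tool_pos: [0.5871, 0.1099, 0.1476]
tcp_rot: [-1.837, -2.09, -0.404]
wrist_force: [-1.1, -0.4, 0.3]
width: 0.576
grip_force: 52.2
```

```bash
python3 -c "
from plan import *
plan((.0013,-.0006,-.0075))"
```

```text
target [0.58902283 0.12321988 0.14732601] turn [-0.0028 -0.0009 -0.0019] deg 0.20251617678265557
delta tool now [0.0116 0.0037 0.0057] in target frame [0.0116 0.0037 0.0057]
[0.58707359 0.10988366 0.14760315] 0.5756784309194377 52.19612270593643 [-1.0533413  -0.43743168  0.32170742]
```

Request:
{"api": "jog_arm", "payload": {"turn": [[-0.0028, 0, -0.002], [0, 0, 0], [0, 0, 0], [0, 0, 0], [0, 0, 0]], "delta_pos": [[0.006, 0.002, 0.003], [0.0056, 0.0017, 0.0027], [0, 0, 0], [0, 0, 0], [0, 0, 0]], "gripper": [0.046, 0.046, 0.046, 0.046, 0.046]}}

```text
time: 13.58
tool_pos: [0.5898, 0.1239, 0.1483]
tcp_rot: [-1.836, -2.094, -0.41]
wrist_force: [0.0, -0.3, -0.4]
width: 0.57
grip_force: 52.2
```

Run:
```python
from plan import *
plan((.0013,-.0006,-.0075))
s,a=snap('scene','f1'); s,b=snap('wrist','f2'); t=vision.read_camera('top')
A=cv2.resize(a[80:280,280:430],None,fx=3,fy=3,interpolation=cv2.INTER_CUBIC)[:600,:450]
B=cv2.resize(b,(350,262)); D=cv2.resize(t[230:330,130:300],(350,206)); 
cv2.imwrite('pics/fin.png',np.hstack([A,np.vstack([B,D,np.zeros((600-468,350,3),np.uint8)])])[...,::-1])
g=cv2.imread('pics/f2.png',0); print([int(v) for v in g[306:342,314:322].mean(1)])
```

```text
target [0.58902283 0.12321988 0.14732601] turn [ 0.0015 -0.0008  0.0015] deg 0.12903319142190184
delta tool now [-0.0009 -0.0009  0.0007] in target frame [-0.0009 -0.0009  0.0007]
[0.58979458 0.12388207 0.14832988] 0.569934803653923 52.19673693180084 [ 0.04607334 -0.29595409 -0.38484702]
[76, 76, 75, 75, 72, 70, 96, 129, 124, 123, 123, 123, 123, 123, 123, 123, 122, 123, 123, 123, 123, 123, 122, 123, 122, 122, 122, 123, 123, 125, 116, 88, 91, 92, 91, 91]
```

View pics/fin.png

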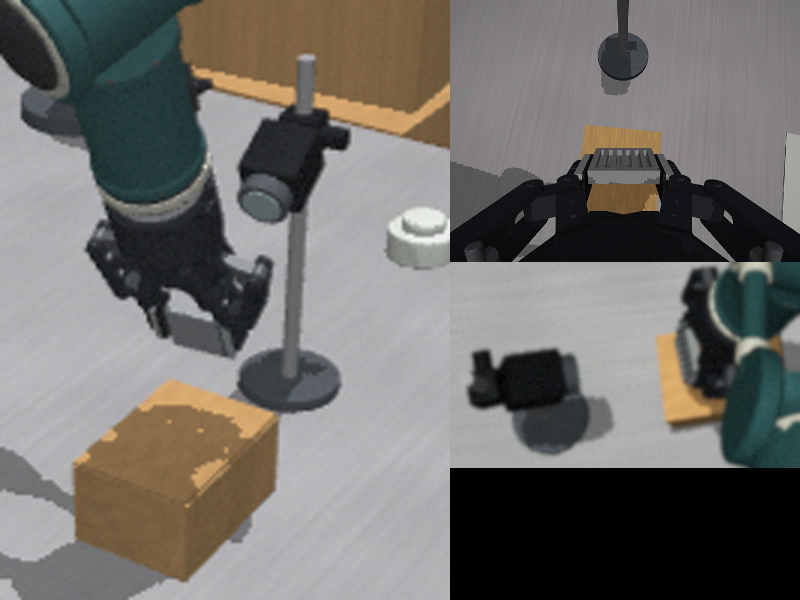

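The final view shows the flap shut, the grille held in front of the lens with its bars toward it, and the camera post in line with the grille's centre. I hand it in.

Request:
{"api": "jog_arm", "payload": {"turn": [[0, 0, 0], [0, 0, 0], [0, 0, 0], [0, 0, 0]], "delta_pos": [[-0.0005, -0.0005, 0.0005], [0, 0, 0], [0, 0, 0], [0, 0, 0]], "gripper": [0.046, 0.046, 0.046, 0.046]}}

```text
time: 14.07
tool_pos: [0.5893, 0.1236, 0.1475]
tcp_rot: [-1.836, -2.094, -0.41]
wrist_force: [-0.4, -0.2, -0.2]
width: 0.573
grip_force: 52.2
```

```bash
python3 -c "
from plan import *
plan((.0013,-.0006,-.0075)); print(ticket.finish_job())"
```

```text
target [0.58902283 0.12321988 0.14732601] turn [ 0.0013 -0.0009  0.0012] deg 0.11551863675945546
delta tool now [-0.0004 -0.0003  0.0001] in target frame [-0.0004 -0.0003  0.0001]
[0.5892837  0.12359343 0.14754457] 0.5726279341314487 52.19667099416256 [-0.43292773 -0.15412598 -0.23856815]
the job is handed in; nothing more can be done
None
```

I shut the flap, then lifted the grille and handed the job in at about 14 s, holding it still, front to the lens, within 1 mm and 0.2° of my estimated target pose; that pose rests on a lens position and yaw measured from the pictures, good to a few mm and about 1°.

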